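Pack the lacquer box set

TASK

Pack the four small black lacquer boxes (small round, larger round, square and oblong) into the wooden packing tray, each standing upright and fully down in the recess cut to its own shape and size. The two oversize boxes, one round and one square, fit no recess and do not belong: leave them where they stand.

Things in the scene. Friction and masses are not known exactly. Their poses are not given: they have to be found in the camera images.
- round_small: Small round box, the smallest: diameter 40 mm, about 45 g. All boxes are solid, rigid, black-lacquered, flat-topped with cream eggshell flecks on the lid, 44 mm high, standing on the table at the start. Origin: centre of the underside, z up.
- round_large: Larger round box of the set: diameter 54 mm, about 75 g. All boxes are solid, rigid, black-lacquered, flat-topped with cream eggshell flecks on the lid, 44 mm high, standing on the table at the start. Origin: centre of the underside, z up.
- square_box: Square box of the set: 50 x 50 mm (sides along its x and y), about 75 g. All boxes are solid, rigid, black-lacquered, flat-topped with cream eggshell flecks on the lid, 44 mm high, standing on the table at the start. Origin: centre of the underside, z up.
- oblong_box: Oblong box: 70 mm along its x, 34 mm along its y, about 70 g. All boxes are solid, rigid, black-lacquered, flat-topped with cream eggshell flecks on the lid, 44 mm high, standing on the table at the start. Origin: centre of the underside, z up.
- oversize_round: Oversize round box, diameter 84 mm, about 170 g: too big for every recess, does not belong to the set. All boxes are solid, rigid, black-lacquered, flat-topped with cream eggshell flecks on the lid, 44 mm high, standing on the table at the start. Origin: centre of the underside, z up.
- oversize_square: Oversize square box, 72 x 72 mm, about 160 g: too big for every recess, does not belong to the set. All boxes are solid, rigid, black-lacquered, flat-topped with cream eggshell flecks on the lid, 44 mm high, standing on the table at the start. Origin: centre of the underside, z up.
- nest_small: Insert with the small round recess, diameter 56 mm. Plywood insert 97 x 97 x 12 mm, one of four fixed two by two (any order, 98 mm between centres) in a fixed dark wooden tray 212 mm square, rim 18 mm above the table. Recess centred, 8 mm deep, lined grey. Origin: centre of the insert's underside, 5 mm above the table; recess floor 4 mm, top 12 mm above it.
- nest_large: Insert with the large round recess, diameter 70 mm. Plywood insert 97 x 97 x 12 mm, one of four fixed two by two (any order, 98 mm between centres) in a fixed dark wooden tray 212 mm square, rim 18 mm above the table. Recess centred, 8 mm deep, lined grey. Origin: centre of the insert's underside, 5 mm above the table; recess floor 4 mm, top 12 mm above it.
- nest_square: Insert with the square recess, 66 x 66 mm, sides along its x and y. Plywood insert 97 x 97 x 12 mm, one of four fixed two by two (any order, 98 mm between centres) in a fixed dark wooden tray 212 mm square, rim 18 mm above the table. Recess centred, 8 mm deep, lined grey. Origin: centre of the insert's underside, 5 mm above the table; recess floor 4 mm, top 12 mm above it.
- nest_oblong: Insert with the oblong recess, 86 mm along its x, 50 mm along its y. Plywood insert 97 x 97 x 12 mm, one of four fixed two by two (any order, 98 mm between centres) in a fixed dark wooden tray 212 mm square, rim 18 mm above the table. Recess centred, 8 mm deep, lined grey. Origin: centre of the insert's underside, 5 mm above the table; recess floor 4 mm, top 12 mm above it.
Not all that is in view belongs to the job. What is shaped like the round_small but blue is not meant.

How it is judged (in metres and radians):
At the end, for the whole second after the job is handed in: Each of the four boxes of the set stands in its own recess: centre within 13 mm of the insert's centre, underside less than 3 mm above the recess floor, tilted less than 0.1 rad, at rest and released; both oversize boxes are within 20 mm of where they started (horizontal distance between round_small and nest_small below 0.013 m and z of round_small in the frame of nest_small below 0.007 m and angle between each of round_small, round_large, square_box, oblong_box's own z axis and vertical below 0.1 rad and linear speed of each of round_small, round_large, square_box, oblong_box below 0.02 m/s and horizontal distance between round_large and nest_large below 0.013 m and z of round_large in the frame of nest_large below 0.007 m and horizontal distance between square_box and nest_square below 0.013 m and z of square_box in the frame of nest_square below 0.007 m and horizontal distance between oblong_box and nest_oblong below 0.013 m and z of oblong_box in the frame of nest_oblong below 0.007 m and distance of each of oversize_round, oversize_square from where it was at the start of the episode below 0.02 m); the robot touches nothing.
It fails at once if an oversize round box is moved by more than 20 mm (distance of oversize_round from where it was at the start of the episode above 0.02 m).
It fails at once if an oversize square box is moved by more than 20 mm (distance of oversize_square from where it was at the start of the episode above 0.02 m).
It also fails if it takes over 104 s, if anything falls off the work surface, if the arm or the gripper's body presses on something with over 40 N, if the wrist force passes 120 N, or if a joint passes its speed limit or range.

ROBOT

A 6-joint arm with a two-finger parallel gripper is mounted at the origin on the work surface. World frame = base frame: x ahead of the robot, y to its left, z up, the work surface at z = 0. Lengths are in m, angles in degrees, forces in N, time in s.
With the tool pointing down it reaches from about 0.4 to 0.825 m from the base axis. Payload 7 kg.
Tool frame: the origin (TCP) lies on the front face of the gripper's body, between the roots of the fingers; the fingertips stand 66 mm ahead of it and the grasp point (between the pads) lies 47 mm ahead of it (ctrl.grasp_offset is the z of the grasp point in the tool frame, in m); z points along the fingers, y is the direction in which the jaws open and shut (so a half turn about z gives the same grasp; the last joint's range is limited). The gripper opens to 88 mm and grips with 3 to 60 N. Pads are 19 mm wide; open, the fingers measure 130 mm over their backs; the gripper's body (78 mm by 193 mm) begins 47 mm behind the grasp point.
Start: joints at [83.256, 20.546, 0.682, 0, -70.136, -16.507], TCP at [0.266, 0.62, 0.292] pointing down, gripper open.
Joint ranges: [-176.03, 176.03], [-82.01, 121.73], [-58.28, 71.71], [-173.87, 95.51], [-174.79, -0.11], [-173.66, 173.66]. Speed limits (degrees/s): [136.94, 136.94, 172.46, 180, 180, 180].

INTERFACE

Orientations are given as [roll, pitch, yaw] about the fixed x, y, z axes, in that order (R = Rz(yaw) Ry(pitch) Rx(roll)).
In Python, from plant import ctrl gives the robot as it stands.
- The arm moves only by the shell command python3 -m creep 'ROWS'. ROWS is JSON, a list of rows, each a list of 7 numbers: the turn, a rotation vector about the tool's x, y, z in rad, then the shift along the tool's x, y, z in m, then the opening, from 0 (shut) to 1 (fully open). In form: [[wx, wy, wz, dx, dy, dz, grip], ...]. A call has 1 to 12 rows; each row is the pose to reach, as a shift and turn from the pose commanded when the call began, along the tool's axes at that moment; what a row does not reach only later rows make up. A row lasts 1/12 s, in which the tool goes at most 41.7 mm and 7.16 degrees, less where a joint would pass 70% of its speed; a pose out of reach is approached as far as the arm can. A call with a gripper value outside its range is refused whole. The fingers move at their own pace and stop on an object; the grip force is fixed at half the most. Time passes only in rows, so rows that repeat a pose let the fingers close. It gives the time, the measured TCP pose, the force and the opening at its end, in the units of the state.
- ctrl.get_obs(): the state, without advancing time (a new reading comes with each control period).
- ctrl.snapshot(name): name is "side" or "top" or "wrist"; returns the picture (400x640x3 uint8, blue, green, red); there is no depth.
- ctrl.camera_model(name): a dict with "K" (3x3 intrinsics, pixels), "rvec" (rotation vector, rad) and "tvec" (3), from world to camera coordinates, as OpenCV has them. Camera axes: x right, y down, z forward; pixel columns grow to the right and rows downward; lengths in m; the calibration is good to about 2 mm. A picture is of the moment at which its call begins: read the wrist's pose just before it. camera_model takes no time and is no camera call; for the wrist camera it gives the pose at the moment of the call.
- ctrl.close_job(): hands the job in, once; it reports no verdict.
The state is a dict: "clock": time; "joint_pos": joint angles; "qvel": joint speeds; "tau": joint torques, N m; "tool_pos": TCP position; "orientation": TCP orientation; "force": force on the tool from outside, world axes, zero at the start; "moment": the same for the moment, N m; "opening": finger opening in m.
Only numpy, scipy, OpenCV 4.12 (cv2) and the standard library are available. Lean on these libraries where they do the work, as an engineer would, in place of code of your own. Each camera call takes 0.05 s, during which the arm holds its last target.

## Working session

There is one attempt and no reset: what is moved stays moved. The work goes in short steps, Python scripts to look and compute and a shell command to move; the robot and the scene stay as the last step left them, time stands still between calls to the robot, and variables do not carry over. Pictures are saved under pics/ and viewed, and the job is handed in when it is done.

```bash
ls; mkdir -p pics
python3 - <<'E'
from plant import ctrl
import cv2
print(ctrl.get_obs())
for n in ("top","side","wrist"):
    m=ctrl.camera_model(n); print(n,m)
    cv2.imwrite(f"pics/{n}0.png",ctrl.snapshot(n))
print(ctrl.grasp_offset)
E
```

```text
pics
{'clock': 0.0, 'joint_pos': array([ 8.32586187e+01,  2.05941920e+01,  6.33537018e-01, -2.15178811e-02,
       -7.01386323e+01, -1.65057012e+01]), 'qvel': array([-0.02965281, -0.08293727, -0.02772241, -0.02729231, -0.00310683,
        0.06762657]), 'tau': array([-8.62390061e-04, -5.82715416e+01,  2.93058211e+01,  6.99693024e+00,
        6.91286419e-03, -1.59348410e-04]), 'tool_pos': array([0.2662903 , 0.6198212 , 0.29118531]), 'orientation': array([ 1.79899057e+02, -8.81713365e-03, -2.32544029e+01]), 'force': array([-0.03974302, -0.54826499,  0.09913207]), 'moment': array([-0.0303279 ,  0.00697113, -0.01746529]), 'opening': 0.08754750571906378}
top {'K': array([[508.62680524,   0.        , 333.02247292],
       [  0.        , 508.62680524, 199.459532  ],
       [  0.        ,   0.        ,   1.        ]]), 'rvec': array([ 2.16719217, -2.1338142 ,  0.16141712]), 'tvec': array([-0.06229482,  0.53699185,  1.36268284])}
side {'K': array([[411.75778873,   0.        , 318.76072016],
       [  0.        , 411.75778873, 200.78379899],
       [  0.        ,   0.        ,   1.        ]]), 'rvec': array([ 2.41886207, -0.4432029 ,  0.15776977]), 'tvec': array([-0.5297983 ,  0.15056428,  0.84297789])}
wrist {'K': array([[350.46538102,   0.        , 320.11105077],
       [  0.        , 350.46538102, 196.9677026 ],
       [  0.        ,   0.        ,   1.        ]]), 'rvec': array([-1.6241966 ,  2.46389248,  0.37463734]), 'tvec': array([ 0.67350644, -0.03698634,  0.39114449])}
0.0468
```

View pics/top0.png

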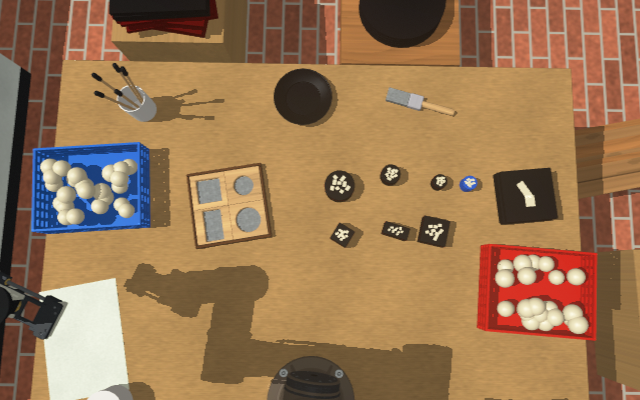

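View pics/side0.png

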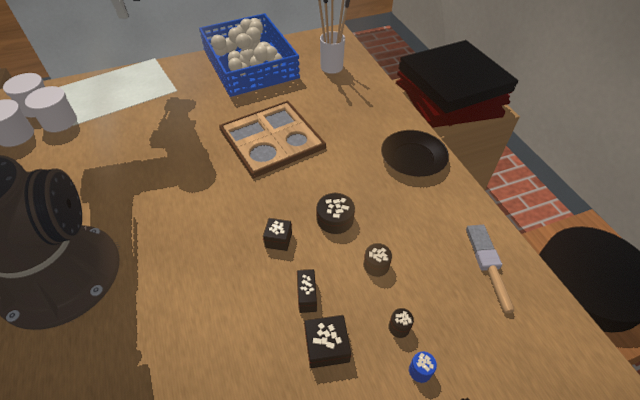

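View pics/wrist0.png

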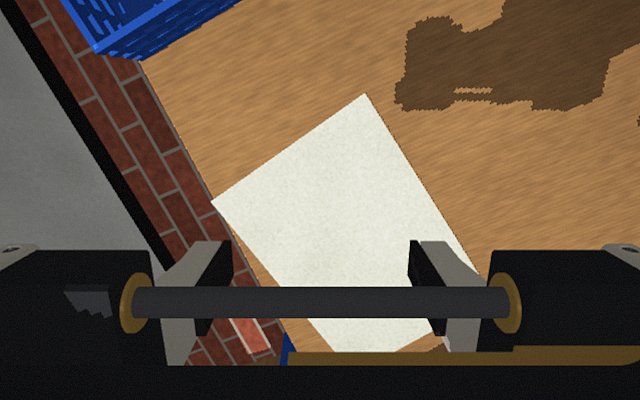

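The top view shows the set at round_small (440,182), round_large (390,174), square (343,235) and oblong (396,231). The oversize boxes are at (340,185) round and (434,231) square, and the blue lookalike is at (470,184). The tray is at (230,205), with recesses square (208,190), small (243,185), oblong (213,224) and large (247,219). The candidates to confuse are round 440 / 390 / 340 / blue 470 and square 343 / 434, so I'll check them in a close crop.

Run:
```python
import cv2,numpy as np
t=cv2.imread("pics/top0.png")
a=cv2.resize(t[155:255,315:490],None,fx=4.5,fy=4.5,interpolation=cv2.INTER_CUBIC)
cv2.imwrite("pics/c1.png",a)
b=cv2.resize(t[155:255,180:280],None,fx=5.5,fy=5.5,interpolation=cv2.INTER_CUBIC)
cv2.imwrite("pics/c2.png",b)
```

```text
(no output)
```

View pics/c1.png

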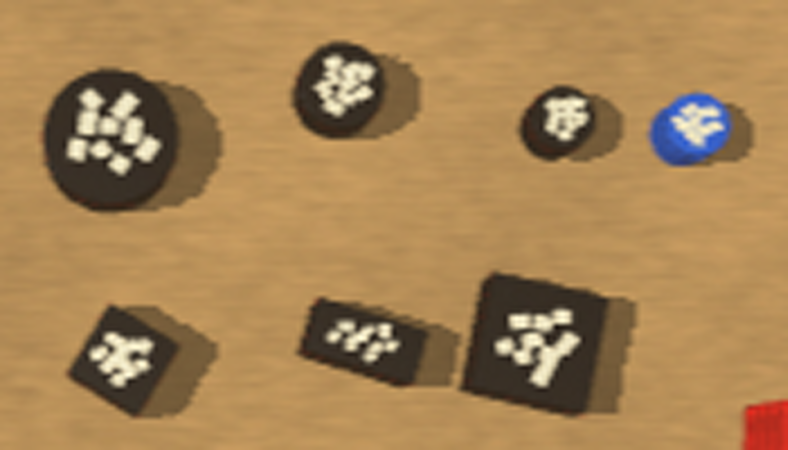

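View pics/c2.png

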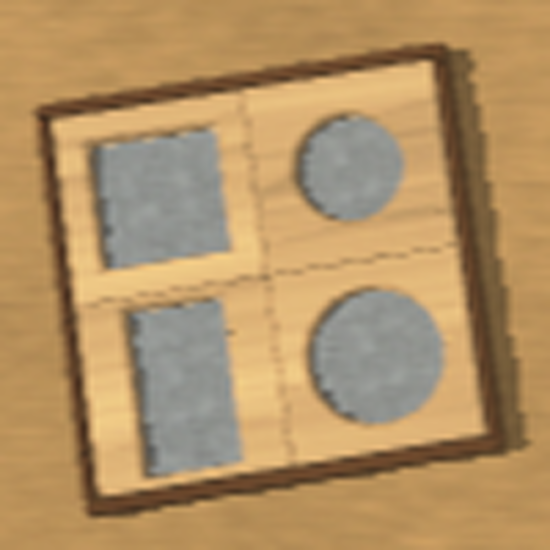

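```bash
cat > h.py <<'E'
import cv2,numpy as np
from plant import ctrl
from scipy.optimize import minimize
def proj(cam,P):
    m=ctrl.camera_model(cam); return cv2.projectPoints(np.asarray(P,float),m['rvec'],m['tvec'],m['K'],None)[0][:,0]
def ray(cam,uv,z):
    m=ctrl.camera_model(cam);R=cv2.Rodrigues(m['rvec'])[0];C=-R.T@m['tvec'].ravel()
    d=R.T@np.linalg.inv(m['K'])@np.array([*uv,1.]); return C+d*(z-C[2])/d[2]
def foot(shape,x,y,yaw):
    if shape[0]=='r':
        a=np.linspace(0,2*np.pi,48,endpoint=False);p=np.c_[np.cos(a),np.sin(a)]*shape[1]/2
    else:
        p=np.array([[1,1],[-1,1],[-1,-1],[1,-1]])*np.array(shape[1:])/2
    c,s=np.cos(yaw),np.sin(yaw); return p@np.array([[c,s],[-s,c]])+[x,y]
def sil(cam,shape,q,zs):
    f=foot(shape,*q);P=np.vstack([np.c_[f,np.full(len(f),z)] for z in zs])
    return cv2.convexHull(proj(cam,P).astype(np.float32))[:,0]
S=4
def fit(cam,mask,shape,q0,zs,off):
    h,w=mask.shape; m=cv2.resize(mask.astype(np.float32),None,fx=S,fy=S,interpolation=cv2.INTER_LINEAR)>.5
    def cost(q):
        g=np.zeros(m.shape,np.uint8)
        p=((sil(cam,shape,q,zs)-off+.5)*S-.5)
        cv2.fillConvexPoly(g,np.round(p*16).astype(np.int32),1,shift=4); g=g>0
        return 1-(g&m).sum()/max(1,(g|m).sum())
    best=None
    for y0 in ([0] if shape[0]=='r' else np.radians([0,22,45,67,90,112,135,157])):
        sim=np.array([[0,0,0],[.01,0,0],[0,.01,0],[0,0,.2]])+[*q0,y0]
        r=minimize(cost,sim[0],method='Nelder-Mead',options=dict(initial_simplex=sim,xatol=1e-4,fatol=1e-4))
        if best is None or r.fun<best.fun: best=r
    return best.x,best.fun
E
cat > m.py <<'E'
from h import *
items={'round_small':(('r',.04),(440,182)),'round_large':(('r',.054),(390,174)),'square':(('s',.05,.05),(343,235)),'oblong':(('s',.07,.034),(396,231)),'over_r':(('r',.084),(340,185)),'over_s':(('s',.072,.072),(434,231))}
t=cv2.imread("pics/top0.png")
# black or flecks
g=t.max(axis=2); hs=cv2.cvtColor(t,cv2.COLOR_BGR2HSV)
for n,(sh,uv) in items.items():
    u,v=uv; k=26 if n.startswith('over') else 18
    if n=='oblong':k=17
    off=np.array([u-k,v-k]); c=t[v-k:v+k+1,u-k:u+k+1]
    G=c.max(axis=2); d=(G<78)
    lab=cv2.connectedComponentsWithStats(d.astype(np.uint8))
    i=1+np.argmax([lab[2][j,4]-0*j for j in range(1,lab[0])]); d=(lab[1]==i)
    cs=cv2.findContours(d.astype(np.uint8),cv2.RETR_EXTERNAL,cv2.CHAIN_APPROX_NONE)[0]
    mm=np.zeros(d.shape,np.uint8); cv2.drawContours(mm,cs,-1,1,-1)
    q0=ray('top',uv,.03)[:2]
    q,f=fit('top',mm,sh,q0,[0,.044],off); print(n,q[:2].round(4),np.degrees(q[2]).round(1),'1-iou',round(f,3))
tr={'square':(('s',.066,.066),(208,190)),'small':(('r',.056),(243,185)),'oblong':(('s',.086,.05),(213,224)),'large':(('r',.07),(247,219))}
for n,(sh,uv) in tr.items():
    u,v=uv;k=21; off=np.array([u-k,v-k]); c=hs[v-k:v+k+1,u-k:u+k+1]
    d=(c[...,1]<60)
    lab=cv2.connectedComponentsWithStats(d.astype(np.uint8)); i=lab[1][k,k]; d=lab[1]==i
    q,f=fit('top',d,sh,ray('top',uv,.017)[:2],[.015],off); print(n,q[:2].round(4),np.degrees(q[2]).round(1),'1-iou',round(f,3))
# tray corners crop coordinates -> outer rim z=.018
co=[(180+a/5.5,155+b/5.5) for a,b in((40,108),(442,45),(503,447),(92,513))]
P=np.array([ray('top',(a-.4,b-.4),.018) for a,b in co])[:,:2]
print(P.round(4),P.mean(0),[round(float(np.linalg.norm(P[i]-P[i-1])),4) for i in range(4)])
E
python3 m.py
```

```text
round_small [ 0.5945 -0.3492] 7.7 1-iou 0.512
round_large [ 0.6122 -0.2128] 12.5 1-iou 0.129
square [ 0.4421 -0.0805] 58.3 1-iou 0.099
oblong [ 0.4551 -0.2266] 73.4 1-iou 0.372
over_r [ 0.5784 -0.0703] 10.4 1-iou 0.073
over_s [ 0.456  -0.3325] 78.3 1-iou 0.074Traceback (most recent call last):
  File "m.py", line 22, in <module>
    q,f=fit('top',d,sh,ray('top',uv,.017)[:2],[.015],off); print(n,q[:2].round(4),np.degrees(q[2]).round(1),'1-iou',round(f,3))
        ~~~^^^^^^^^^^^^^^^^^^^^^^^^^^^^^^^^^^^^^^^^^^^^^^
  File "h.py", line 29, in fit
    r=minimize(cost,sim[0],method='Nelder-Mead',options=dict(initial_simplex=sim,xatol=1e-4,fatol=1e-4))
    res = _minimize_neldermead(fun, x0, args, callback, bounds=bounds,
                               **options)
    fxr = func(xr)
    fx = function(np.copy(x), *(wrapper_args + args))
  File "h.py", line 23, in cost
    p=((sil(cam,shape,q,zs)-off+.5)*S-.5)
        ~~~^^^^^^^^^^^^^^^^
  File "h.py", line 17, in sil
    return cv2.convexHull(proj(cam,P).astype(np.float32))[:,0]
                          ~~~~^^^^^^^
  File "h.py", line 5, in proj
    m=ctrl.camera_model(cam); return cv2.projectPoints(np.asarray(P,float),m['rvec'],m['tvec'],m['K'],None)[0][:,0]
ValueError: time passes only in moves, steps and waits
```

```bash
python3 - <<'E'
s=open('h.py').read()
s=s.replace("def proj(","_c={}\ndef cm(n):\n    if n=='wrist' or n not in _c: _c[n]=ctrl.camera_model(n)\n    return _c[n]\ndef proj(",1).replace("m=ctrl.camera_model(cam)","m=cm(cam)")
open('h.py','w').write(s)
s=open('m.py').read()
a=s.index("    G=c.max"); b=s.index("    cs=cv2")
s=s[:a]+"""    G=c.max(axis=2); H=cv2.cvtColor(c,cv2.COLOR_BGR2HSV)
    d=(G<90)|((H[...,1]<85)&(G>110))
    lab=cv2.connectedComponentsWithStats(d.astype(np.uint8),connectivity=4); d=lab[1]==lab[1][k,k]
"""+s[b:]
open('m.py','w').write(s)
E
python3 m.py
```

```text
round_small [ 0.5946 -0.3495] 10.7 1-iou 0.12
round_large [ 0.6122 -0.2126] 13.8 1-iou 0.093
square [ 0.4423 -0.0806] -31.2 1-iou 0.063
oblong [ 0.4558 -0.2267] 73.4 1-iou 0.072
over_r [ 0.5784 -0.0711] 3.1 1-iou 0.056
over_s [ 0.456  -0.3326] -11.9 1-iou 0.053
square [0.5609 0.2948] 10.2 1-iou 0.114
small [0.5779 0.1991] 11.4 1-iou 0.14
oblong [0.4652 0.2775] 190.2 1-iou 0.132
large [0.4819 0.1806] 1.6 1-iou 0.109
[[0.6058 0.3576]
 [0.6421 0.1536]
 [0.4364 0.1157]
 [0.4002 0.3201]] [0.52113364 0.23676204] [0.209, 0.2071, 0.2092, 0.2076]
```

Run:
```python
from h import *
t=cv2.imread("pics/side0.png")
t=cv2.resize(t[80:400,200:480],None,fx=1.8,fy=1.8,interpolation=cv2.INTER_CUBIC)
Q=[(('r',.04),.5946,-.3495,0),(('r',.054),.6122,-.2126,0),(('s',.05,.05),.4423,-.0806,-31.2),(('s',.07,.034),.4558,-.2267,73.4),(('r',.084),.5784,-.0711,0),(('s',.072,.072),.456,-.3326,-11.9)]
R=[(('s',.066,.066),.5608,.2944,10.2),(('r',.056),.5782,.198,0),(('s',.086,.05),.4644,.277,10.2),(('r',.07),.4818,.1806,0)]
for L,z in((Q,[0,.044]),(R,[.017])):
  for sh,x,y,w in L:
    p=(sil('side',sh,(x,y,np.radians(w)),z)-[200,80]+.5)*1.8
    cv2.polylines(t,[p.astype(np.int32)],True,(0,255,0),1)
cv2.imwrite("pics/s1.png",t)
```

```text
(no output)
```

View pics/s1.png

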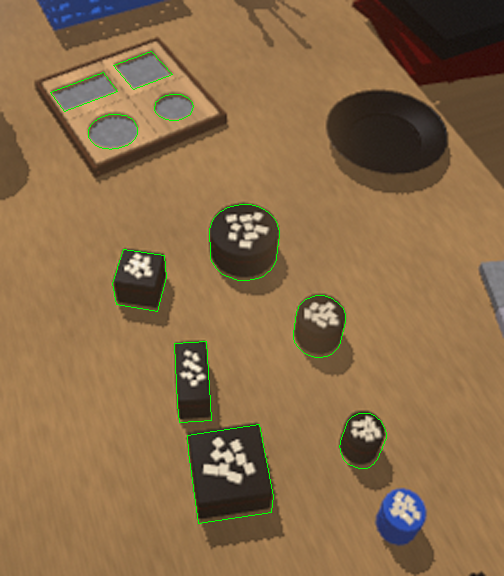

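The side overlay matches all the boxes and recesses to about a pixel. Round_small at top (440,182) fits 40 mm, so the choices hold. Next is a helper that works out offsets in tool axes.

```bash
cat > d.py <<'E'
import sys,numpy as np
from plant import ctrl
from scipy.spatial.transform import Rotation as Ro
def main(x,y,z,yaw):
    o=ctrl.get_obs(); R=Ro.from_euler('xyz',o['orientation'],degrees=True)
    T=Ro.from_euler('xyz',[180,0,yaw],degrees=True)
    d=R.inv().apply(np.array([x,y,z])-o['tool_pos']); w=(R.inv()*T).as_rotvec()
    print('t',round(o['clock'],2),'w',w.round(4),'d',d.round(4),'rows',round(max(np.linalg.norm(d)/.0417,np.degrees(np.linalg.norm(w))/7.16),1),'yaw',o['orientation'].round(2))
main(*map(float,sys.argv[1:5]))
E
python3 d.py .5946 -.3495 .17 -90
```

```text
t 0.15 w [ 1.0000e-03 -8.0000e-04  1.1649e+00] d [0.6843 0.7609 0.1225] rows 24.7 yaw [ 1.7993e+02 -1.0000e-02 -2.3260e+01]
```

```bash
python3 -m creep '[[0,0,1.165,0.684,0.761,0.12,1],[0,0,1.165,0.684,0.761,0.12,1],[0,0,1.165,0.684,0.761,0.12,1],[0,0,1.165,0.684,0.761,0.12,1],[0,0,1.165,0.684,0.761,0.12,1],[0,0,1.165,0.684,0.761,0.12,1],[0,0,1.165,0.684,0.761,0.12,1],[0,0,1.165,0.684,0.761,0.12,1],[0,0,1.165,0.684,0.761,0.12,1],[0,0,1.165,0.684,0.761,0.12,1],[0,0,1.165,0.684,0.761,0.12,1],[0,0,1.165,0.684,0.761,0.12,1]]'; python3 d.py .5946 -.3495 .17 -90
```

```text
clock: 1.15
tool_pos: [0.4256, 0.1478, 0.2339]
orientation: [-180.0, 0.0, -90.0]
force: [1.8, 0.1, 0.3]
opening: 0.0879
t 1.15 w [-0.0004  0.0005  0.0003] d [ 0.4974 -0.1688  0.0638] rows 12.7 yaw [-1.7997e+02  3.0000e-02 -8.9980e+01]
```

```bash
python3 -m creep '[[0,0,0,0.497,-0.169,0.064,1],[0,0,0,0.497,-0.169,0.064,1],[0,0,0,0.497,-0.169,0.064,1],[0,0,0,0.497,-0.169,0.064,1],[0,0,0,0.497,-0.169,0.064,1],[0,0,0,0.497,-0.169,0.064,1],[0,0,0,0.497,-0.169,0.064,1],[0,0,0,0.497,-0.169,0.064,1],[0,0,0,0.497,-0.169,0.064,1],[0,0,0,0.497,-0.169,0.064,1],[0,0,0,0.497,-0.169,0.064,1],[0,0,0,0.497,-0.169,0.064,1]]'; python3 -m creep '[[0,0,0,0.028,-0.01,0.004,1],[0,0,0,0.028,-0.01,0.004,1],[0,0,0,0.028,-0.01,0.004,1],[0,0,0,0.028,-0.01,0.004,1]]';python3 d.py .5946 -.3495 .0798 -90
python3 - <<'E'
from plant import ctrl
import cv2
cv2.imwrite("pics/w1.png",ctrl.snapshot("wrist"))
E
```

```text
clock: 2.15
tool_pos: [0.5856, -0.3223, 0.1728]
orientation: [180.0, 0.0, -90.0]
force: [1.2, 0.8, 0.4]
opening: 0.0876
clock: 2.48
tool_pos: [0.5949, -0.348, 0.1687]
orientation: [179.9, 0.0, -90.0]
force: [-0.7, 0.4, -0.2]
opening: 0.0879
t 2.48 w [ 0.0012  0.0006 -0.0007] d [0.0016 0.0002 0.0889] rows 2.1 yaw [ 1.7993e+02  3.0000e-02 -9.0040e+01]
```

View pics/w1.png

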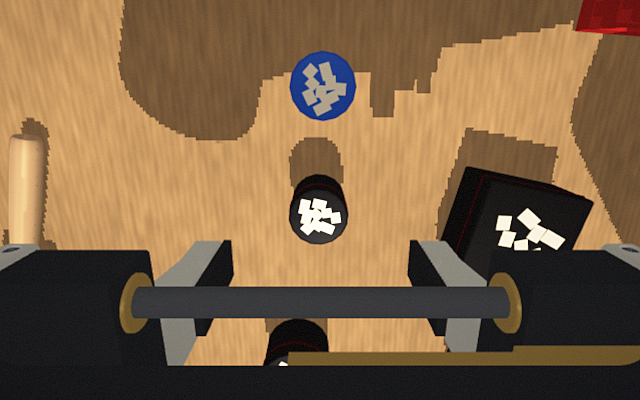

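The wrist view shows the black small round box at (320,215), centred between the jaws (column ~321). The blue one is ahead at (322,85). Descending now.

```bash
python3 -m creep '[[0,0,0,0.0015,0,0.03,1],[0,0,0,0.0015,0,0.06,1],[0,0,0,0.0015,0,0.089,1],[0,0,0,0.0015,0,0.089,1],[0,0,0,0.0015,0,0.089,1],[0,0,0,0.0015,0,0.089,1]]'; python3 -m creep '[[0,0,0,0,0,0,0],[0,0,0,0,0,0,0],[0,0,0,0,0,0,0],[0,0,0,0,0,0,0],[0,0,0,0,0,0,0],[0,0,0,0,0,0,0],[0,0,0,0,0,0,0],[0,0,0,0,0,0,0],[0,0,0,0,0,0,0],[0,0,0,0,0,0,0]]'; python3 d.py .5946 -.3495 .0798 -90
```

```text
clock: 3.03
tool_pos: [0.5966, -0.3493, 0.0825]
orientation: [-179.9, -0.1, -89.9]
force: [0.1, -0.2, 1.0]
opening: 0.0875
clock: 3.87
tool_pos: [0.5954, -0.3497, 0.0804]
orientation: [180.0, -0.0, -90.0]
force: [-1.3, -0.7, 1.2]
opening: 0.0396
t 3.87 w [ 0.0001 -0.     -0.    ] d [-0.0002  0.0008  0.0006] rows 0.0 yaw [179.99  -0.   -90.  ]
```

```bash
python3 -m creep '[[0,0,0,0,0,-0.03,0],[0,0,0,0,0,-0.06,0],[0,0,0,0,0,-0.09,0],[0,0,0,0,0,-0.09,0],[0,0,0,0,0,-0.09,0]]'; python3 d.py .5782 .198 .17 -79.8
```

```text
clock: 4.28
tool_pos: [0.5965, -0.3499, 0.1728]
orientation: [-179.8, -0.1, -90.0]
force: [-0.6, 0.9, -1.4]
opening: 0.039
t 4.28 w [-0.0041 -0.0016 -0.1779] d [-0.5479  0.0182  0.0021] rows 13.1 yaw [-1.7976e+02 -7.0000e-02 -8.9990e+01]
```

```bash
python3 -m creep '[[0,0,-0.178,-0.548,0.018,0,0],[0,0,-0.178,-0.548,0.018,0,0],[0,0,-0.178,-0.548,0.018,0,0],[0,0,-0.178,-0.548,0.018,0,0],[0,0,-0.178,-0.548,0.018,0,0],[0,0,-0.178,-0.548,0.018,0,0],[0,0,-0.178,-0.548,0.018,0,0],[0,0,-0.178,-0.548,0.018,0,0],[0,0,-0.178,-0.548,0.018,0,0],[0,0,-0.178,-0.548,0.018,0,0],[0,0,-0.178,-0.548,0.018,0,0],[0,0,-0.178,-0.548,0.018,0,0]]'; python3 d.py .5782 .198 .17 -79.8
```

```text
clock: 5.28
tool_pos: [0.5779, 0.1519, 0.1692]
orientation: [179.9, -0.0, -79.8]
force: [1.3, 0.0, -0.4]
opening: 0.0397
t 5.28 w [ 0.0019 -0.0005 -0.0001] d [-0.0453 -0.0085 -0.0008] rows 1.1 yaw [ 1.7989e+02 -3.0000e-02 -7.9810e+01]
```

```bash
python3 -m creep '[[0,0,0,-0.045,-0.0085,0,0],[0,0,0,-0.045,-0.0085,0,0],[0,0,0,-0.045,-0.0085,0,0],[0,0,0,-0.045,-0.0085,0,0]]'; python3 d.py .5782 .198 .0899 -79.8
```

```text
clock: 5.62
tool_pos: [0.5786, 0.1959, 0.1691]
orientation: [179.9, -0.0, -79.7]
force: [-0.7, -0.4, -0.9]
opening: 0.0391
t 5.62 w [ 0.0023 -0.0008  0.001 ] d [-0.0022 -0.0002  0.0792] rows 1.9 yaw [ 1.7987e+02 -5.0000e-02 -7.9740e+01]
```

```bash
python3 -m creep '[[0,0,0,-0.002,0,0.02,0],[0,0,0,-0.002,0,0.04,0],[0,0,0,-0.002,0,0.06,0],[0,0,0,-0.002,0,0.07,0],[0,0,0,-0.002,0,0.079,0],[0,0,0,-0.002,0,0.079,0],[0,0,0,-0.002,0,0.079,0],[0,0,0,-0.002,0,0.079,0]]'; python3 d.py .5782 .198 .0899 -79.8
```

```text
clock: 6.28
tool_pos: [0.5796, 0.1978, 0.0922]
orientation: [-179.9, 0.0, -79.8]
force: [0.1, 1.0, -0.3]
opening: 0.0394
t 6.28 w [-0.0011  0.0004 -0.0003] d [-0.0004  0.0013  0.0023] rows 0.1 yaw [-1.7994e+02  2.0000e-02 -7.9820e+01]
```

```bash
python3 -m creep '[[0,0,0,0,0.001,0.0015,0],[0,0,0,0,0.001,0.0015,0],[0,0,0,0,0.001,0.0015,0],[0,0,0,0,0.001,0.0015,0],[0,0,0,0,0.001,0.0015,0.68],[0,0,0,0,0.001,0.0015,0.68],[0,0,0,0,0.001,0.0015,0.68],[0,0,0,0,0.001,0.0015,0.68],[0,0,0,0,0.001,0.0015,0.68],[0,0,0,0,0.001,0.0015,0.68]]'; python3 d.py .5782 .198 .0899 -79.8;  python3 -m creep '[[0,0,0,0,0,-0.04,0.68],[0,0,0,0,0,-0.08,0.68],[0,0,0,0,0,-0.08,1],[0,0,0,0,0,-0.08,1]]'; python3 d.py .6122 -.2126 .17 -90;python3 - <<'E'
from plant import ctrl
import cv2
cv2.imwrite("pics/t2.png",cv2.resize(ctrl.snapshot("top")[150:260,180:400],None,fx=3.5,fy=3.5))
E
```

```text
clock: 7.12
tool_pos: [0.5781, 0.1977, 0.0899]
orientation: [180.0, -0.0, -79.8]
force: [0.5, -0.2, -0.4]
opening: 0.0592
t 7.12 w [ 0. -0. -0.] d [-0.0003 -0.0001  0.    ] rows 0.0 yaw [180.   -0.  -79.8]
clock: 7.45
tool_pos: [0.5794, 0.1985, 0.1729]
orientation: [-179.7, 0.1, -79.8]
force: [-0.5, 0.0, -1.0]
opening: 0.0682
t 7.45 w [-0.0049  0.0027  0.1782] d [0.4104 0.0406 0.0018] rows 9.9 yaw [-1.797e+02  1.300e-01 -7.979e+01]
```

View pics/t2.png

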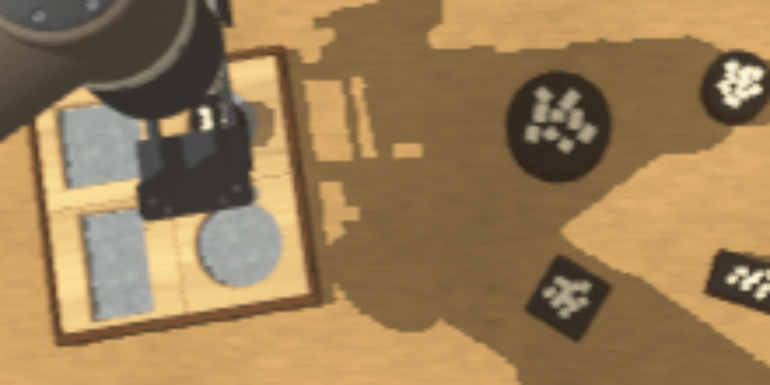

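The crop shows the arm over the tray hiding the small nest, with flecks visible near (205,118). I'll check it once the arm is away. Next is round_large.

```bash
python3 -m creep '[[0,0,0.178,0.41,0.041,0,1],[0,0,0.178,0.41,0.041,0,1],[0,0,0.178,0.41,0.041,0,1],[0,0,0.178,0.41,0.041,0,1],[0,0,0.178,0.41,0.041,0,1],[0,0,0.178,0.41,0.041,0,1],[0,0,0.178,0.41,0.041,0,1],[0,0,0.178,0.41,0.041,0,1],[0,0,0.178,0.41,0.041,0,1],[0,0,0.178,0.41,0.041,0,1],[0,0,0.178,0.41,0.041,0,1],[0,0,0.178,0.41,0.041,0,1]]'; python3 d.py .6122 -.2126 .0798 -90;python3 - <<'E'
from plant import ctrl
import cv2
t=ctrl.snapshot("top"); cv2.imwrite("pics/t3.png",t)
cv2.imwrite("pics/t3c.png",cv2.resize(t[155:255,180:280],None,fx=5.5,fy=5.5))
E
```

```text
clock: 8.5
tool_pos: [0.6092, -0.2153, 0.168]
orientation: [179.8, 0.0, -90.2]
force: [-0.2, -0.2, -0.5]
opening: 0.0876
t 8.5 w [ 0.003   0.0004 -0.004 ] d [-0.0027 -0.0032  0.0882] rows 2.1 yaw [ 1.7983e+02  2.0000e-02 -9.0230e+01]
```

View pics/t3c.png

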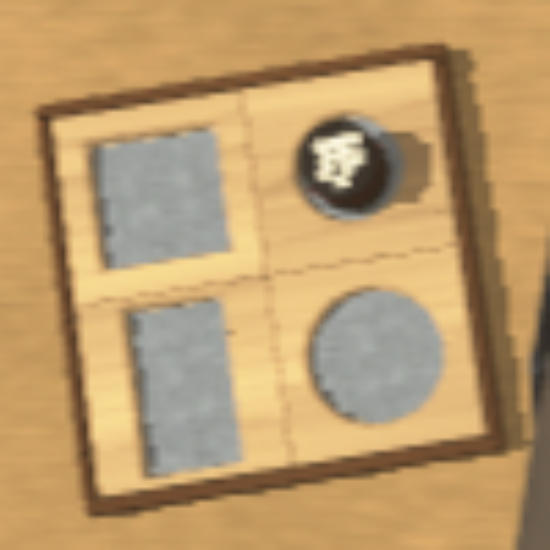

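The small box at crop (350,168) stands centred in its recess with an even grey ring around it. Descending on round_large.

```bash
python3 -m creep '[[0,0,0,-0.001,-0.002,0.02,1],[0,0,0,-0.001,-0.002,0.04,1],[0,0,0,-0.001,-0.002,0.04,1],[0,0,0,-0.001,-0.002,0.04,1]]'; python3 d.py .6122 -.2126 .0798 -90
```

```text
clock: 8.88
tool_pos: [0.6116, -0.2108, 0.1288]
orientation: [179.8, 0.0, -89.9]
force: [0.6, 0.2, 0.2]
opening: 0.0879
t 8.88 w [0.0033 0.0002 0.0016] d [ 0.0018 -0.0008  0.049 ] rows 1.2 yaw [ 1.7981e+02  1.0000e-02 -8.9910e+01]
```

```bash
python3 -m creep '[[0,0,0,0.001,0,0.025,1],[0,0,0,0.001,0,0.048,1],[0,0,0,0.001,0,0.048,1],[0,0,0,0.001,0,0.048,1],[0,0,0,0.001,0,0.048,1],[0,0,0,0.001,0,0.048,0],[0,0,0,0.001,0,0.048,0],[0,0,0,0.001,0,0.048,0],[0,0,0,0.001,0,0.048,0],[0,0,0,0.001,0,0.048,0],[0,0,0,0.001,0,0.048,0],[0,0,0,0.001,0,0.048,0]]'; python3 -m creep '[[0,0,0,0,0,0,0],[0,0,0,0,0,0,0]]'; python3 d.py .6122 -.2126 .0798 -90
```

```text
clock: 9.88
tool_pos: [0.6125, -0.2132, 0.0822]
orientation: [-180.0, -0.0, -90.0]
force: [-0.2, 0.3, 1.9]
opening: 0.0534
clock: 10.05
tool_pos: [0.6125, -0.2132, 0.0822]
orientation: [-180.0, -0.0, -90.0]
force: [-0.5, 0.6, 3.6]
opening: 0.0532
t 10.05 w [-0.0005 -0.0001  0.0001] d [-0.0006  0.0003  0.0024] rows 0.1 yaw [-1.7997e+02 -1.0000e-02 -8.9990e+01]
```

```bash
python3 -m creep '[[0,0,0,0,0,-0.03,0],[0,0,0,0,0,-0.06,0],[0,0,0,0,0,-0.09,0],[0,0,0,0,0,-0.09,0],[0,0,0,0,0,-0.09,0],[0,0,0,0,0,-0.09,0]]'; python3 d.py .4818 .1806 .17 -79.8
```

```text
clock: 10.55
tool_pos: [0.6118, -0.2129, 0.1714]
orientation: [180.0, 0.0, -90.0]
force: [0.0, -0.3, -0.8]
opening: 0.0536
t 10.55 w [ 0.0005  0.0006 -0.1784] d [-0.3935  0.1301  0.0017] rows 9.9 yaw [ 1.7997e+02  3.0000e-02 -9.0020e+01]
```

```bash
python3 -m creep '[[0,0,-0.178,-0.3935,0.13,0,0],[0,0,-0.178,-0.3935,0.13,0,0],[0,0,-0.178,-0.3935,0.13,0,0],[0,0,-0.178,-0.3935,0.13,0,0],[0,0,-0.178,-0.3935,0.13,0,0],[0,0,-0.178,-0.3935,0.13,0,0],[0,0,-0.178,-0.3935,0.13,0,0],[0,0,-0.178,-0.3935,0.13,0,0],[0,0,-0.178,-0.3935,0.13,0,0],[0,0,-0.178,-0.3935,0.13,0,0],[0,0,-0.178,-0.3935,0.13,0,0],[0,0,-0.178,-0.3935,0.13,0,0]]'; python3 -m creep '[[0,0,0,0,0,0,0],[0,0,0,0,0,0,0],[0,0,0,0,0,0,0]]'; python3 d.py .4818 .1806 .0917 -79.8
```

```text
clock: 11.55
tool_pos: [0.481, 0.182, 0.1706]
orientation: [179.9, -0.1, -79.6]
force: [0.2, -0.8, -1.0]
opening: 0.0533
clock: 11.8
tool_pos: [0.4824, 0.1791, 0.1714]
orientation: [179.9, -0.0, -79.9]
force: [0.4, -0.5, -1.4]
opening: 0.0536
t 11.8 w [ 0.001  -0.0006 -0.0019] d [-0.0016  0.0003  0.0797] rows 1.9 yaw [ 1.7994e+02 -3.0000e-02 -7.9910e+01]
```

```bash
python3 -m creep '[[0,0,0,-0.0005,0,0.02,0],[0,0,0,-0.0005,0,0.04,0],[0,0,0,-0.0005,0,0.06,0],[0,0,0,-0.0005,0,0.07,0],[0,0,0,-0.0005,0,0.078,0],[0,0,0,-0.0005,0,0.078,0],[0,0,0,-0.0005,0,0.078,0],[0,0,0,-0.0005,0,0.078,0],[0,0,0,-0.0005,0,0.078,0]]'; python3 d.py .4818 .1806 .0917 -79.8
```

```text
clock: 12.55
tool_pos: [0.4828, 0.1813, 0.0949]
orientation: [-179.9, 0.0, -79.8]
force: [-0.3, 0.2, -1.5]
opening: 0.0533
t 12.55 w [-0.0016  0.0008  0.0001] d [0.0005 0.0011 0.0032] rows 0.1 yaw [-1.7991e+02  5.0000e-02 -7.9800e+01]
```

```bash
python3 -m creep '[[0,0,0,0,0.0005,0.002,0],[0,0,0,0,0.0005,0.002,0],[0,0,0,0,0.0005,0.002,0]]'; python3 d.py .4818 .1806 .0917 -79.8
```

```text
clock: 12.8
tool_pos: [0.4818, 0.1809, 0.0922]
orientation: [-180.0, 0.0, -79.8]
force: [-0.1, 0.2, -1.1]
opening: 0.0534
t 12.8 w [-0.0004  0.0002  0.0001] d [0.0003 0.     0.0005] rows 0.0 yaw [-1.7998e+02  1.0000e-02 -7.9790e+01]
```

```bash
python3 -m creep '[[0,0,0,0,0,0,0.84],[0,0,0,0,0,0,0.84],[0,0,0,0,0,0,0.84],[0,0,0,0,0,0,0.84],[0,0,0,0,0,0,0.84],[0,0,0,0,0,0,0.84],[0,0,0,0,0,-0.03,0.84],[0,0,0,0,0,-0.06,1],[0,0,0,0,0,-0.08,1],[0,0,0,0,0,-0.08,1],[0,0,0,0,0,-0.08,1]]'; python3 d.py .4558 -.2267 .17 -106.6
```

```text
clock: 13.72
tool_pos: [0.4822, 0.1812, 0.1731]
orientation: [-179.9, 0.1, -79.8]
force: [-0.4, -1.1, -1.2]
opening: 0.0872
t 13.72 w [-0.0021  0.0022  0.4677] d [0.3968 0.0982 0.0022] rows 9.8 yaw [-1.7985e+02  9.0000e-02 -7.9800e+01]
```

```bash
python3 -m creep '[[0,0,0.4675,0.397,0.098,0,1],[0,0,0.4675,0.397,0.098,0,1],[0,0,0.4675,0.397,0.098,0,1],[0,0,0.4675,0.397,0.098,0,1],[0,0,0.4675,0.397,0.098,0,1],[0,0,0.4675,0.397,0.098,0,1],[0,0,0.4675,0.397,0.098,0,1],[0,0,0.4675,0.397,0.098,0,1],[0,0,0.4675,0.397,0.098,0,1],[0,0,0.4675,0.397,0.098,0,1],[0,0,0.4675,0.397,0.098,0,1],[0,0,0.4675,0.397,0.098,0,1]]'; python3 -m creep '[[0,0,0,0,0,0,1],[0,0,0,0,0,0,1],[0,0,0,0,0,0,1]]'; python3 d.py .4558 -.2267 .0798 -106.6;python3 - <<'E'
from plant import ctrl
import cv2
t=ctrl.snapshot("top"); cv2.imwrite("pics/t4.png",t)
cv2.imwrite("pics/t4c.png",cv2.resize(t[155:255,180:280],None,fx=4,fy=4))
cv2.imwrite("pics/w4.png",ctrl.snapshot("wrist"))
E
```

```text
clock: 14.72
tool_pos: [0.4544, -0.2289, 0.1704]
orientation: [179.8, -0.0, -106.8]
force: [-0.9, 0.9, 0.7]
opening: 0.0876
clock: 14.97
tool_pos: [0.4557, -0.2262, 0.1717]
orientation: [180.0, 0.0, -106.5]
force: [-0.2, 0.3, 0.4]
opening: 0.0877
t 14.97 w [0.0004 0.     0.002 ] d [ 0.0005 -0.0003  0.0919] rows 2.2 yaw [ 179.98    0.   -106.48]
```

View pics/t4c.png

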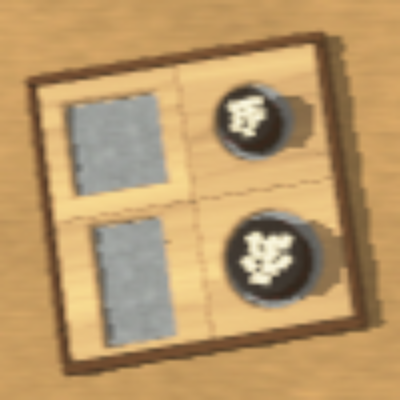

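View pics/w4.png

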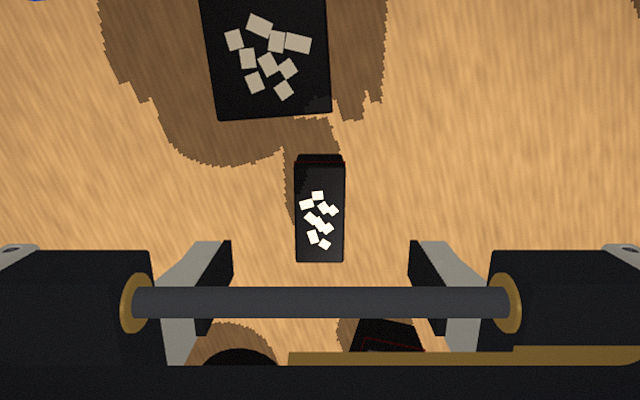

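Both round boxes sit in their recesses, at crop (255,122) and (273,258). In the wrist view the oblong at (320,210) is aligned and centred between the jaws. The oversize square at (270,60) is clear of the fingers.

```bash
python3 -m creep '[[0,0,0,0.0005,0,0.03,1],[0,0,0,0.0005,0,0.06,1],[0,0,0,0.0005,0,0.08,1],[0,0,0,0.0005,0,0.091,1],[0,0,0,0.0005,0,0.091,1],[0,0,0,0.0005,0,0.091,1],[0,0,0,0.0005,0,0.091,1]]'; python3 -m creep '[[0,0,0,0,0,0,0],[0,0,0,0,0,0,0],[0,0,0,0,0,0,0],[0,0,0,0,0,0,0],[0,0,0,0,0,0,0],[0,0,0,0,0,0,0],[0,0,0,0,0,0,0],[0,0,0,0,0,0,0],[0,0,0,0,0,0,0],[0,0,0,0,0,0,0]]'; python3 d.py .4558 -.2267 .0798 -106.6;  python3 -m creep '[[0,0,0,0,0,-0.03,0],[0,0,0,0,0,-0.06,0],[0,0,0,0,0,-0.09,0],[0,0,0,0,0,-0.09,0],[0,0,0,0,0,-0.09,0]]'; python3 d.py .4644 .277 .17 -169.8
```

```text
clock: 15.65
tool_pos: [0.4563, -0.2275, 0.0818]
orientation: [-179.9, 0.0, -106.5]
force: [-0.4, 0.1, -0.4]
opening: 0.0879
clock: 16.48
tool_pos: [0.4555, -0.2278, 0.0809]
orientation: [180.0, -0.0, -106.6]
force: [-1.3, 0.6, 0.5]
opening: 0.0337
t 16.48 w [ 0.0001 -0.      0.0002] d [-0.0011 -0.      0.0011] rows 0.0 yaw [ 180.     -0.   -106.59]
clock: 16.9
tool_pos: [0.4564, -0.2278, 0.1726]
orientation: [-179.8, 0.0, -106.6]
force: [0.1, 0.9, -1.2]
opening: 0.0339
t 16.9 w [-0.0031  0.0029  1.1033] d [-0.4861  0.1364  0.0025] rows 12.1 yaw [-1.7977e+02  5.0000e-02 -1.0658e+02]
```

```bash
python3 -m creep '[[0,0,1.103,-0.486,0.1365,0,0],[0,0,1.103,-0.486,0.1365,0,0],[0,0,1.103,-0.486,0.1365,0,0],[0,0,1.103,-0.486,0.1365,0,0],[0,0,1.103,-0.486,0.1365,0,0],[0,0,1.103,-0.486,0.1365,0,0],[0,0,1.103,-0.486,0.1365,0,0],[0,0,1.103,-0.486,0.1365,0,0],[0,0,1.103,-0.486,0.1365,0,0],[0,0,1.103,-0.486,0.1365,0,0],[0,0,1.103,-0.486,0.1365,0,0],[0,0,1.103,-0.486,0.1365,0,0]]'; python3 -m creep '[[0,0,0,0,0,0,0],[0,0,0,0,0,0,0],[0,0,0,0,0,0,0]]'; python3 d.py .4644 .277 .0904 -169.8
```

```text
clock: 17.9
tool_pos: [0.4618, 0.2142, 0.1697]
orientation: [-179.9, -0.1, -169.9]
force: [0.0, 0.0, -0.3]
opening: 0.0339
clock: 18.15
tool_pos: [0.462, 0.2125, 0.1695]
orientation: [-179.9, -0.1, -169.7]
force: [0.8, -0.0, 0.0]
opening: 0.034
t 18.15 w [-0.0014 -0.0026  0.001 ] d [-0.0141  0.0632  0.079 ] rows 2.4 yaw [-1.7992e+02 -1.5000e-01 -1.6974e+02]
```

```bash
python3 -m creep '[[0,0,0,-0.014,0.063,0,0],[0,0,0,-0.014,0.063,0,0],[0,0,0,-0.014,0.063,0,0],[0,0,0,-0.014,0.063,0,0],[0,0,0,-0.014,0.063,0,0],[0,0,0,-0.014,0.063,0,0]]'; python3 d.py .4644 .277 .0904 -169.8
```

```text
clock: 18.65
tool_pos: [0.4653, 0.2757, 0.1706]
orientation: [-180.0, -0.1, -169.9]
force: [0.1, 0.3, -1.4]
opening: 0.0337
t 18.65 w [-0.0006 -0.0009 -0.0012] d [0.0006 0.0015 0.0802] rows 1.9 yaw [-1.7996e+02 -5.0000e-02 -1.6987e+02]
```

```bash
python3 -m creep '[[0,0,0,0.0005,0.001,0.02,0],[0,0,0,0.0005,0.001,0.04,0],[0,0,0,0.0005,0.001,0.06,0],[0,0,0,0.0005,0.001,0.07,0],[0,0,0,0.0005,0.001,0.078,0],[0,0,0,0.0005,0.001,0.078,0],[0,0,0,0.0005,0.001,0.078,0],[0,0,0,0.0005,0.001,0.078,0],[0,0,0,0.0005,0.001,0.078,0],[0,0,0,0.0005,0.001,0.078,0]]'; python3 d.py .4644 .277 .0904 -169.8
```

```text
clock: 19.48
tool_pos: [0.4652, 0.2786, 0.0938]
orientation: [179.9, 0.1, -169.8]
force: [0.7, -0.6, -0.2]
opening: 0.0339
t 19.48 w [0.001  0.0013 0.0004] d [ 0.001  -0.0014  0.0034] rows 0.1 yaw [ 1.7994e+02  7.0000e-02 -1.6978e+02]
```

```bash
python3 -m creep '[[0,0,0,0.001,-0.001,0.002,0],[0,0,0,0.001,-0.001,0.002,0],[0,0,0,0.001,-0.001,0.002,0],[0,0,0,0.001,-0.001,0.002,0]]'; python3 d.py .4644 .277 .0904 -169.8
```

```text
clock: 19.82
tool_pos: [0.464, 0.2771, 0.091]
orientation: [180.0, 0.0, -169.8]
force: [-0.8, -0.5, -0.8]
opening: 0.0341
t 19.82 w [0.     0.0001 0.0004] d [-0.0004 -0.0001  0.0006] rows 0.0 yaw [ 180.      0.   -169.78]
```

```bash
python3 -m creep '[[0,0,0,0,0,0.0005,0.65],[0,0,0,0,0,0.0005,0.65],[0,0,0,0,0,0.0005,0.65],[0,0,0,0,0,0.0005,0.65],[0,0,0,0,0,0.0005,0.65],[0,0,0,0,0,0.0005,0.65],[0,0,0,0,0,-0.03,0.65],[0,0,0,0,0,-0.06,0.65],[0,0,0,0,0,-0.08,1],[0,0,0,0,0,-0.08,1],[0,0,0,0,0,-0.08,1]]'; python3 d.py .4423 -.0806 .17 -31.2; python3 d.py .4423 -.0806 .17 -121.2
```

```text
clock: 20.73
tool_pos: [0.4644, 0.2776, 0.1722]
orientation: [179.9, 0.1, -169.8]
force: [-1.6, 0.3, -0.5]
opening: 0.0714
t 20.73 w [-1.8000e-03  3.6000e-03 -2.4187e+00] d [ 0.0853 -0.3486  0.0013] rows 19.4 yaw [ 1.7988e+02  1.3000e-01 -1.6978e+02]
t 20.73 w [ 0.001   0.0031 -0.8479] d [ 0.0853 -0.3486  0.0013] rows 8.6 yaw [ 1.7988e+02  1.3000e-01 -1.6978e+02]
```

```bash
python3 -m creep '[[0,0,-0.848,0.085,-0.3485,0,1],[0,0,-0.848,0.085,-0.3485,0,1],[0,0,-0.848,0.085,-0.3485,0,1],[0,0,-0.848,0.085,-0.3485,0,1],[0,0,-0.848,0.085,-0.3485,0,1],[0,0,-0.848,0.085,-0.3485,0,1],[0,0,-0.848,0.085,-0.3485,0,1],[0,0,-0.848,0.085,-0.3485,0,1],[0,0,-0.848,0.085,-0.3485,0,1],[0,0,-0.848,0.085,-0.3485,0,1],[0,0,-0.848,0.085,-0.3485,0,1],[0,0,-0.848,0.085,-0.3485,0,1]]'; python3 -m creep '[[0,0,0,0,0,0,1],[0,0,0,0,0,0,1],[0,0,0,0,0,0,1]]'; python3 d.py .4423 -.0806 .0798 -121.2;python3 - <<'E'
from plant import ctrl
import cv2
t=ctrl.snapshot("top"); cv2.imwrite("pics/t5.png",t)
cv2.imwrite("pics/t5c.png",cv2.resize(t[155:255,180:280],None,fx=4,fy=4))
cv2.imwrite("pics/w5.png",ctrl.snapshot("wrist"))
E
```

```text
clock: 21.73
tool_pos: [0.4417, -0.0814, 0.1702]
orientation: [179.9, -0.0, -121.3]
force: [0.7, 0.3, 0.1]
opening: 0.0875
clock: 21.98
tool_pos: [0.4424, -0.0799, 0.1708]
orientation: [180.0, -0.0, -121.1]
force: [-0.1, 0.0, 0.3]
opening: 0.0875
t 21.98 w [ 0.0001 -0.0001  0.0022] d [ 0.0007 -0.0003  0.091 ] rows 2.2 yaw [ 1.7999e+02 -1.0000e-02 -1.2107e+02]
```

View pics/t5c.png

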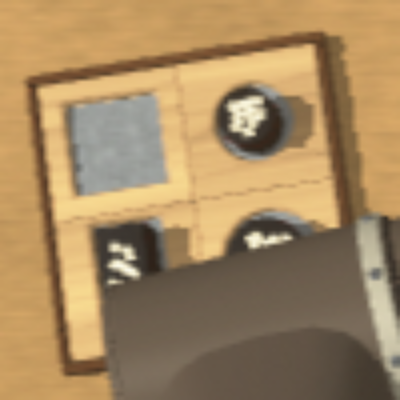

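View pics/w5.png

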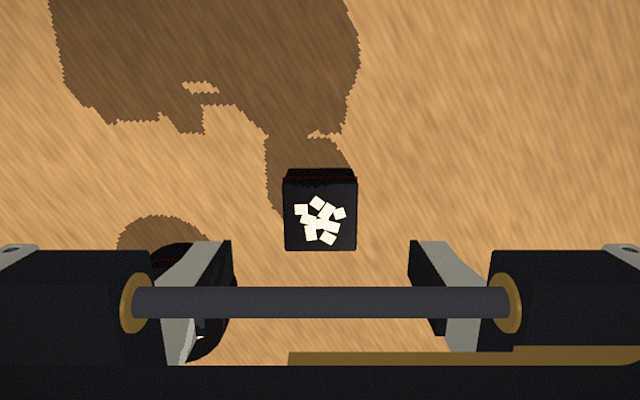

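The oblong is in its recess at crop (128,250). In the wrist view the square box at (320,212) is aligned and centred. The oversize round behind the left finger has about 40 mm clearance by computation.

```bash
python3 -m creep '[[0,0,0,0.0005,0,0.03,1],[0,0,0,0.0005,0,0.06,1],[0,0,0,0.0005,0,0.08,1],[0,0,0,0.0005,0,0.09,1],[0,0,0,0.0005,0,0.09,1],[0,0,0,0.0005,0,0.09,1],[0,0,0,0.0005,0,0.09,1]]'; python3 -m creep '[[0,0,0,0,0,0,0],[0,0,0,0,0,0,0],[0,0,0,0,0,0,0],[0,0,0,0,0,0,0],[0,0,0,0,0,0,0],[0,0,0,0,0,0,0],[0,0,0,0,0,0,0],[0,0,0,0,0,0,0],[0,0,0,0,0,0,0],[0,0,0,0,0,0,0]]'; python3 d.py .4423 -.0806 .0798 -121.2;  python3 -m creep '[[0,0,0,0,0,-0.03,0],[0,0,0,0,0,-0.06,0],[0,0,0,0,0,-0.09,0],[0,0,0,0,0,-0.09,0],[0,0,0,0,0,-0.09,0]]'; python3 d.py .5608 .2944 .17 -169.8
```

```text
clock: 22.67
tool_pos: [0.4426, -0.081, 0.0816]
orientation: [-180.0, 0.0, -121.2]
force: [0.0, -0.2, 0.2]
opening: 0.0876
clock: 23.5
tool_pos: [0.4419, -0.0814, 0.081]
orientation: [-180.0, 0.0, -121.2]
force: [-1.1, 0.8, 4.1]
opening: 0.0497
t 23.5 w [-0.0001  0.      0.    ] d [-0.0009  0.0001  0.0012] rows 0.0 yaw [-180.     0.  -121.2]
clock: 23.92
tool_pos: [0.4427, -0.0812, 0.1724]
orientation: [-179.8, 0.2, -121.2]
force: [0.2, -0.0, -1.1]
opening: 0.0498
t 23.92 w [-0.0013  0.0038  0.8482] d [-0.3824  0.0936  0.0032] rows 9.4 yaw [-1.7984e+02  1.6000e-01 -1.2120e+02]
```

```bash
python3 -m creep '[[0,0,0.848,-0.382,0.0935,0,0],[0,0,0.848,-0.382,0.0935,0,0],[0,0,0.848,-0.382,0.0935,0,0],[0,0,0.848,-0.382,0.0935,0,0],[0,0,0.848,-0.382,0.0935,0,0],[0,0,0.848,-0.382,0.0935,0,0],[0,0,0.848,-0.382,0.0935,0,0],[0,0,0.848,-0.382,0.0935,0,0],[0,0,0.848,-0.382,0.0935,0,0],[0,0,0.848,-0.382,0.0935,0,0],[0,0,0.848,-0.382,0.0935,0,0],[0,0,0.848,-0.382,0.0935,0,0]]'; python3 -m creep '[[0,0,0,0,0,0,0],[0,0,0,0,0,0,0],[0,0,0,0,0,0,0]]'; python3 d.py .5608 .2944 .0905 -169.8
```

```text
clock: 24.92
tool_pos: [0.5592, 0.295, 0.1682]
orientation: [-179.9, -0.2, -169.7]
force: [0.5, -1.2, 0.3]
opening: 0.0497
clock: 25.17
tool_pos: [0.5595, 0.2926, 0.1706]
orientation: [-180.0, -0.0, -169.8]
force: [-0.6, 0.0, -0.7]
opening: 0.0495
t 25.17 w [-0.0004 -0.0008 -0.0007] d [-0.0017  0.0016  0.0801] rows 1.9 yaw [-1.7998e+02 -4.0000e-02 -1.6984e+02]
```

```bash
python3 -m creep '[[0,0,0,-0.0015,0.001,0.02,0],[0,0,0,-0.0015,0.001,0.04,0],[0,0,0,-0.0015,0.001,0.06,0],[0,0,0,-0.0015,0.001,0.07,0],[0,0,0,-0.0015,0.001,0.078,0],[0,0,0,-0.0015,0.001,0.078,0],[0,0,0,-0.0015,0.001,0.078,0],[0,0,0,-0.0015,0.001,0.078,0],[0,0,0,-0.0015,0.001,0.078,0],[0,0,0,-0.0015,0.001,0.078,0]]'; python3 d.py .5608 .2944 .0905 -169.8
```

```text
clock: 26.0
tool_pos: [0.5615, 0.2954, 0.0939]
orientation: [180.0, 0.1, -169.8]
force: [-0.5, -0.6, -0.1]
opening: 0.05
t 26.0 w [0.0008 0.0014 0.0004] d [ 0.0008 -0.0008  0.0034] rows 0.1 yaw [ 1.7995e+02  8.0000e-02 -1.6978e+02]
```

```bash
python3 -m creep '[[0,0,0,0.0005,-0.0005,0.002,0],[0,0,0,0.0005,-0.0005,0.002,0],[0,0,0,0.0005,-0.0005,0.002,0],[0,0,0,0.0005,-0.0005,0.002,0]]'; python3 -m creep '[[0,0,0,0,0,0.0005,0.8],[0,0,0,0,0,0.0005,0.8],[0,0,0,0,0,0.0005,0.8],[0,0,0,0,0,0.0005,0.8],[0,0,0,0,0,0.0005,0.8],[0,0,0,0,0,0.0005,0.8],[0,0,0,0,0,-0.03,0.8],[0,0,0,0,0,-0.06,0.8],[0,0,0,0,0,-0.09,1],[0,0,0,0,0,-0.12,1],[0,0,0,0,0,-0.12,1]]'; python3 d.py .6 -.1 .25 -169.8
```

```text
clock: 26.33
tool_pos: [0.5607, 0.2944, 0.091]
orientation: [-180.0, 0.0, -169.8]
force: [-0.5, 0.5, -0.5]
opening: 0.0495
clock: 27.25
tool_pos: [0.5631, 0.296, 0.2179]
orientation: [179.8, 0.5, -169.7]
force: [-0.0, 0.4, 0.8]
opening: 0.084
t 27.25 w [0.004  0.0091 0.0014] d [ 0.0341 -0.3961 -0.034 ] rows 9.6 yaw [ 179.77    0.52 -169.72]
```

Moving the arm clear to look at the result.

```bash
python3 -m creep '[[0,0,0,0.034,-0.396,-0.034,1],[0,0,0,0.034,-0.396,-0.034,1],[0,0,0,0.034,-0.396,-0.034,1],[0,0,0,0.034,-0.396,-0.034,1],[0,0,0,0.034,-0.396,-0.034,1],[0,0,0,0.034,-0.396,-0.034,1],[0,0,0,0.034,-0.396,-0.034,1],[0,0,0,0.034,-0.396,-0.034,1],[0,0,0,0.034,-0.396,-0.034,1],[0,0,0,0.034,-0.396,-0.034,1],[0,0,0,0.034,-0.396,-0.034,1],[0,0,0,0.034,-0.396,-0.034,1]]'
python3 - <<'E'
from h import *
t=ctrl.snapshot("top"); s=ctrl.snapshot("side"); cv2.imwrite("pics/t6.png",t); cv2.imwrite("pics/s6.png",s)
B=[(('s',.05,.05),.5608,.2944,10.2),(('r',.04),.5782,.198,0),(('s',.07,.034),.4644,.277,10.2),(('r',.054),.4818,.1806,0)]
O=[(('r',.084),.5784,-.0711,0),(('s',.072,.072),.456,-.3326,-11.9)]
def dr(im,cam,x0,y0,x1,y1,f):
    c=cv2.resize(im[y0:y1,x0:x1],None,fx=f,fy=f,interpolation=cv2.INTER_CUBIC)
    for L,zs in((B,[.009,.053]),(O,[0,.044])):
        for sh,x,y,w in L:
            p=(sil(cam,sh,(x,y,np.radians(w)),zs)-[x0,y0]+.5)*f
            cv2.polylines(c,[p.astype(np.int32)],True,(0,255,0),1)
    return c
cv2.imwrite("pics/t6c.png",dr(t,'top',180,150,460,260,2.8))
cv2.imwrite("pics/s6c.png",dr(s,'side',200,80,380,400,1.85))
cv2.imwrite("pics/s6d.png",dr(s,'side',215,95,330,175,6))
E
```

```text
clock: 28.25
tool_pos: [0.5973, -0.1029, 0.2447]
orientation: [180.0, -0.0, -170.0]
force: [0.4, 0.7, -0.3]
opening: 0.0878
```

View pics/t6c.png

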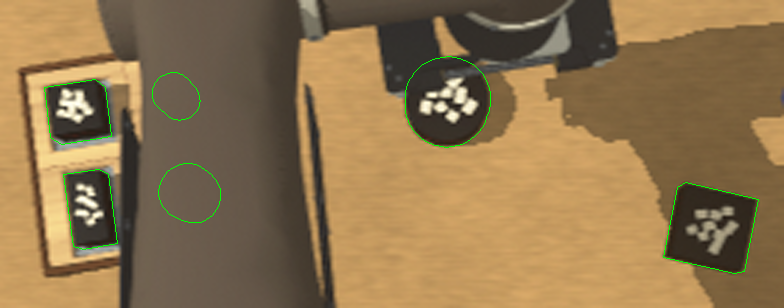

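View pics/s6c.png

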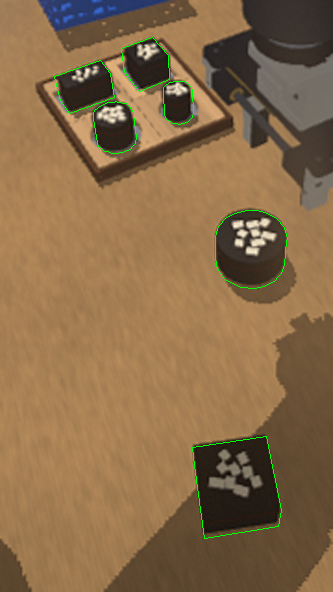

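View pics/s6d.png

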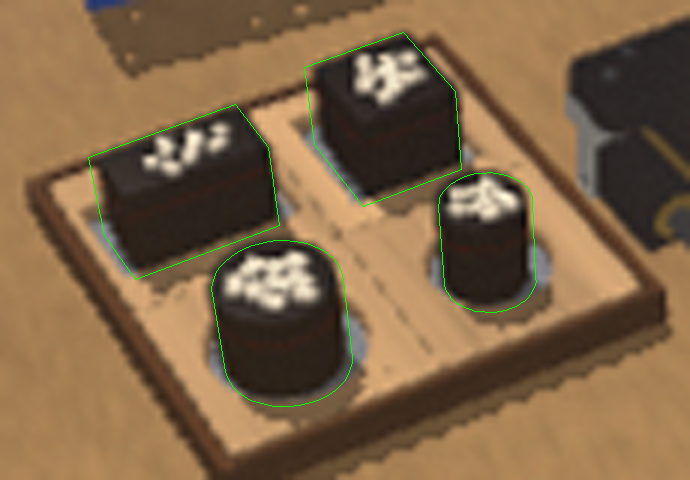

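The side views show all four boxes upright, matching their fully seated outlines within a pixel or two. Both oversize boxes are still on their start outlines. The top view confirms the square at (78,110) and the oblong at (90,208); the arm hides the two round ones there.

```bash
python3 -m creep '[[0,0,0,0,0,0,1],[0,0,0,0,0,0,1],[0,0,0,0,0,0,1]]'
python3 - <<'E'
from plant import ctrl
print(ctrl.close_job())
E
```

```text
clock: 28.6
tool_pos: [0.5975, -0.1003, 0.2449]
orientation: [180.0, 0.0, -169.7]
force: [-0.3, 0.1, 0.3]
opening: 0.0877
the job is handed in; nothing more can be done
None
```

I packed all four boxes (small round, larger round, oblong, square) into their own recesses and handed the job in at 28.6 s. `close_job` reports no verdict.

**Seating:** The last side image showed every box upright, and each matched its fully seated outline to within about 2 mm. In the last top view the arm hid the two round boxes. Earlier top views had already shown them centred in their recesses.

**Oversize boxes:** Both were still on their starting outlines in the last images.

**Arm:** It ended clear of everything with the gripper open. No check failed or disagreed.

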